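# Clamp a circuit board in the indexed bench holder

### The arm

A 6-joint arm with a two-finger parallel gripper is mounted at the origin on the work surface. World frame = base frame: x ahead of the robot, y to its left, z up, the work surface at z = 0. Lengths are in m, angles in rad, forces in N, time in s.
With the tool pointing down it reaches from about 0.325 to 0.85 m from the base axis. Payload 4.4 kg.
Tool frame: the origin (TCP) lies at the very end of the fingers, on their centre line; the grasp point (between the pads) lies 19 mm behind it; z points along the fingers, y is the line along which they close (so a half turn about z gives the same grasp; the last joint's range is limited). The gripper opens to 94 mm and grips with 3 to 60 N. Pads are 16 mm wide; open, the fingers measure 119 mm over their backs; the gripper's body (75 mm by 177 mm) begins 78 mm behind the grasp point.
Start: joints at [-1.379, 0.207, 1.542, -0, 1.393, -0.15], TCP at [0.193, -0.542, 0.205] pointing down, gripper open.
Joint ranges: [-2.73, 2.73], [-0.86, 2.22], [0.23, 2.46], [-1.11, 4.25], [0.08, 2.63], [-2.82, 2.82]. Speed limits (rad/s): [2.79, 2.79, 3.14, 3.14, 3.14, 3.14].

### API

Orientations are given as a rotation vector (axis times angle).
In Python, from rig import ctrl gives the robot as it stands.
- The arm moves only by the shell command python3 inch.py FILE [FORCE], which reads ROWS from the file FILE. ROWS is a JSON object whose key "rows" holds a list of rows, 1 to 8 of them, each of 7 numbers: a rotation vector rx, ry, rz in units of 0.05 rad, then dx, dy, dz in units of 50 mm, then the opening from 0.0 (shut) to 1.0 (fully open); each row shifts and turns the commanded pose from where the row before left it, along the tool's axes as they then stand; what a row does not reach is not made up. A row lasts 1/10 s, in which the tool goes at most 0.05 m and 0.15 rad, less where a joint would pass 70% of its speed; a pose out of reach is approached as far as the arm can. The fingers move at their own pace and stop on an object; FORCE is the grip in N (left out, the last holds). Time passes only in rows, so rows that do not move let the fingers close. It prints the time, the measured TCP pose, the force, the opening and the grip force at its end. Input that does not fit is refused with a message, and nothing moves.
- ctrl.observe(): the state, without advancing time (a new reading comes with each control period).
- ctrl.camera(name): name is "side" or "top" or "wrist"; returns the picture (384x512x3 uint8, red, green, blue); there is no depth.
- ctrl.camera_model(name): a dict with "fx", "fy", "cx", "cy" (pixels), "world_from_camera" (4x4, takes a point from camera to world coordinates). Camera axes: x right, y down, z forward; pixel columns grow to the right and rows downward; lengths in m; the calibration is good to about 2 mm. A picture is of the moment at which its call begins: read the wrist's pose just before it. camera_model takes no time and is no camera call; for the wrist camera it gives the pose at the moment of the call.
- ctrl.sign_off(): hands the job in; it is judged then, once.
The state is a dict: "clock": time; "q": joint angles; "joint_vel": joint speeds; "joint_torque": joint torques, N m; "tcp_pos": TCP position; "tcp_rot": TCP orientation; "force": force on the tool from outside, world axes, zero at the start; "wrist_torque": the same for the moment, N m; "finger_gap": opening from 0.0 (shut) to 1.0 (fully open); "finger_force": force on a finger pad.
Only numpy, scipy, OpenCV 4.12 (cv2) and the standard library are available. Lean on these libraries where they do the work, as an engineer would, in place of code of your own. Each camera call takes 0.05 s, during which the arm holds its last target. There are 200 camera calls.

### The job

A circuit board lies loose in the blue bench holder with one edge in the fixed jaw. Pull up the red index plunger knob, slide the sliding jaw over to the board and let the plunger drop fully home in the index hole at which the sprung face presses the board flat against the fixed jaw, so that the jaw is locked there and the board is held, then let go. Never force the jaw hard against the plunger pin or crush the board, and leave the spare board and the things on the bench alone.

Things in the scene. Friction and masses are not known exactly. Their poses are not given: they have to be found in the camera images.
- holder: Blue-based bench board holder, fixed. Base 146 x 260 mm (x -58 to 88), top at z 11 mm. Origin on the table under the slide line; y = slide direction, towards the fixed jaw (closing); x towards the index bar. Black support strip at y 47 mm, its top at z 40 mm. Guide rods at x +-30 mm. Rear end block at y -115 to -129 mm, top z 35 mm; nothing else stands behind the carriage.
- fixed_jaw (a point): Middle of the fixed jaw's clamping face, board mid-height (holder frame 0, 100, 41 mm). Aluminium jaw, yellow cap, 96 mm wide, top z 55 mm, ledge (top z 40) and lip (underside z 45) reach 6 to 8 mm out. The loose board lies flat on ledge and strip, under the lip, its edge 1 to 4 mm off the face at the start.
- bar_middle (a point): Point of the holder (68, -24, 26 mm): top of the steel index bar, where the hole for the green board is when the bar is in its middle setting. The bar lies along y, 22 mm wide, 8 mm thick, top z 26 mm, clamped by slotted screws: its true setting is up to 6.5 mm either way along y and is NOT measured here. The holes must be found by feel.
- jaw_carriage (a joint): Sliding carriage along holder y, m: 0 = middle of the park slot (start within 3 mm), grows to the fixed jaw, range -10 to 85 mm. Pin (bar in middle setting) over the 26 mm park slot at 0, over the 7 mm holes at 30, 50, 70 mm. Right hole: green board 50, red board 70 mm, each +-6.5 mm by the bar's setting. Rubs with 5 N, stays where left; pushing takes up to 13 N (jaw and pin rubbing too).
- carriage_back (a point): On the carriage: middle of its upright rear face (away from the board), holder frame 0, -94, 52 mm at joint 0; good to push on with closed fingers. Carriage: aluminium block with yellow cap, 90 mm wide in x, z 14 to 55 mm, y -94 to -54 mm at joint 0, with an ear at x 45 to 84 mm, z 32 to 44 mm, 26 mm long in y, that carries the plunger.
- spring_jaw (a joint): Sprung clamping face ahead of the carriage: how far it is pressed back, m. 0 = fully out, not bearing; stop at 16 mm. Takes 1 N at the start plus 0.25 N per mm, less than the carriage's rubbing. Over 20 N harms the board. In the right hole it is pressed back 1.5 to 14.5 mm; one hole short it does not bear, one farther is past its stop.
- jaw_face (a point): Middle of the sprung face at board mid-height (holder frame 0, -29, 41 mm at joint 0). Face 86 mm wide, z 28 to 52 mm, ledge (top z 38.5) and lip (underside z 45) 6 mm out, which pass under and over the board's edge.
- plunger (a joint): Index plunger in the carriage's ear: pin height above home, m; 0 = home, stop at 10 mm. The 6 mm flat-ended pin is 7 mm deep in the bar at home: clear of the bar above 7 mm, reads 6 to 7 mm resting on the bar beside a hole. Spring presses it down: 5 N at 0, 10 N at 10 mm. Once in, the carriage is locked (0.5 mm play); over 20 N sideways on the pin is harmful.
- knob_top (a point): Centre of the top of the red plunger knob: cylinder 25 mm across, 23 mm tall, top 83 mm and underside 60 mm above the table at home, over a dark 22 mm sleeve whose top is at 56 mm. Holder frame x 68, y -74 mm at joints 0; moves with carriage and plunger. Pushing the knob sideways can hold it up by friction: push the carriage to let the pin drop.
- board_green: Green circuit board 87 mm long (y) x 75 mm wide x 2 mm, about 60 g. Origin: middle of its +y edge, underside; the board lies towards -y. One of the two boards is in the holder, the spare lies on the white box.
- board_red: Red circuit board 67 mm long (y) x 60 mm wide x 2 mm, about 50 g. Origin: middle of its +y edge, underside; the board lies towards -y. In the holder or spare on the white box.
- parts_box: White closed parts box, 104 x 109 x 40 mm, fixed; the spare board lies on it. Origin under its centre.
- spool: Upright black and silver spool of solder, 60 mm across, 46 mm tall, loose. Origin under its centre.
- screwdriver: Yellow-handled screwdriver, 180 mm, lying loose on the bench.

How it is judged:
On the way, in this order (a step that is already met when the one before it is completed fails the run):
1. the plunger is pulled up clear of the index bar (value of joint plunger above 0.0072 m), for 0.1 s.
2. the sprung face bears on the board (value of joint spring_jaw above 0.0008 m), for 0.1 s.
At the end, for the whole second after the job is handed in: The plunger is home (within 1.5 mm) in the index hole, the sprung face is pressed back at least 0.8 mm by the board and is not at its stop, the board lies flat (within 0.04 rad) with its edge within 1.5 mm of the fixed jaw's face, all at rest (value of joint plunger below 0.0015 m and value of joint jaw_carriage above 0.042 m and value of joint spring_jaw between 0.0008 and 0.0157 m and velocity of joint jaw_carriage below 0.005 m/s and ((distance between board_green and fixed_jaw below 0.012 m and y of board_green in the frame of holder above 0.0985 m and angle between board_green's own z axis and vertical below 0.04 rad and linear speed of board_green below 0.01 m/s) or (distance between board_red and fixed_jaw below 0.012 m and y of board_red in the frame of holder above 0.0985 m and angle between board_red's own z axis and vertical below 0.04 rad and linear speed of board_red below 0.01 m/s))); the robot touches nothing.
It fails at once if the plunger pin is forced with more than 20 N against the index bar (contact force between plunger_c0 and anything else above 20 N).
It fails at once if the board is squeezed with more than 20 N by the sliding jaw (contact force between any of board_green, board_red and spring_jaw above 20 N).
It fails at once if the spool or the screwdriver is moved more than 15 mm (distance of any of spool, screwdriver from where it was at the start of the episode above 0.015 m).
It fails at once if a board is moved more than 15 mm (distance of any of board_green, board_red from where it was at the start of the episode above 0.015 m).
It also fails if it takes over 48 s, if anything falls off the work surface, if the arm or the gripper's body presses on something with over 40 N, if the wrist force passes 120 N, or if a joint passes its speed limit or range.

## Working session

There is one attempt and no reset: what is moved stays moved. The work goes in short steps, Python scripts to look and compute and a shell command to move; the robot and the scene stay as the last step left them, time stands still between calls to the robot, and variables do not carry over. Pictures are saved under pics/ and viewed, at most 10 in all, crops included, and the job is handed in when it is done.

```bash
ls; mkdir -p pics; python3 - <<'E'
from rig import ctrl
import cv2,numpy as np
for n in("top","side"):
    im=ctrl.camera(n);cv2.imwrite(f"pics/{n}0.png",im[...,::-1])
    m=ctrl.camera_model(n);print(n,m)
o=ctrl.observe();print(o["clock"],o["tcp_pos"],o["tcp_rot"],o["force"])
E
```

```text
inch.py
pics
rig.py
top {'fx': 495.4210439554278, 'fy': 495.4210439554278, 'cx': 259.3736972995728, 'cy': 200.4016680727982, 'world_from_camera': array([[ 0.01886069, -0.98430578,  0.17546056,  0.31901196],
       [-0.99979078, -0.01717798,  0.01110424, -0.0119162 ],
       [-0.00791591, -0.17563328, -0.98442384,  1.31614855],
       [ 0.        ,  0.        ,  0.        ,  1.        ]])}
side {'fx': 423.7468678515614, 'fy': 423.7468678515614, 'cx': 255.46904054306265, 'cy': 192.0754455980722, 'world_from_camera': array([[-0.73116224, -0.49661104,  0.46773844, -0.01909211],
       [-0.68213932,  0.52278704, -0.51125303,  0.64020378],
       [ 0.0093663 , -0.69287169, -0.72100006,  0.98703332],
       [ 0.        ,  0.        ,  0.        ,  1.        ]])}
0.1 [ 0.19260227 -0.54101028  0.20442861] [-3.09382313e+00 -5.33980445e-01  4.05455392e-05] [ 0.40611858 -0.16397981  0.61451864]
```

View pics/top0.png

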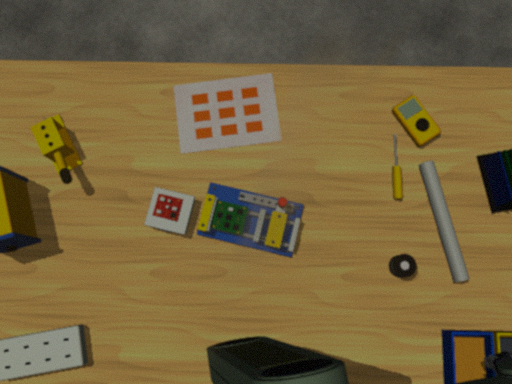

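View pics/side0.png

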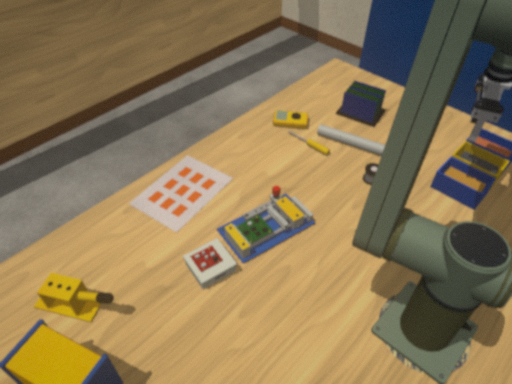

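The green board is in the holder, which spans about (197-303, 183-255) in the top view. The knob is at about (283,202), and the spare red board is on the white box at (170,211). I'll enlarge this area.

```bash
python3 - <<'E'
import cv2
a=cv2.imread("pics/top0.png")[170:266,185:313];cv2.imwrite("pics/tc.png",cv2.resize(a,None,fx=6,fy=6,interpolation=cv2.INTER_CUBIC))
E
```

```text
(no output)
```

View pics/tc.png

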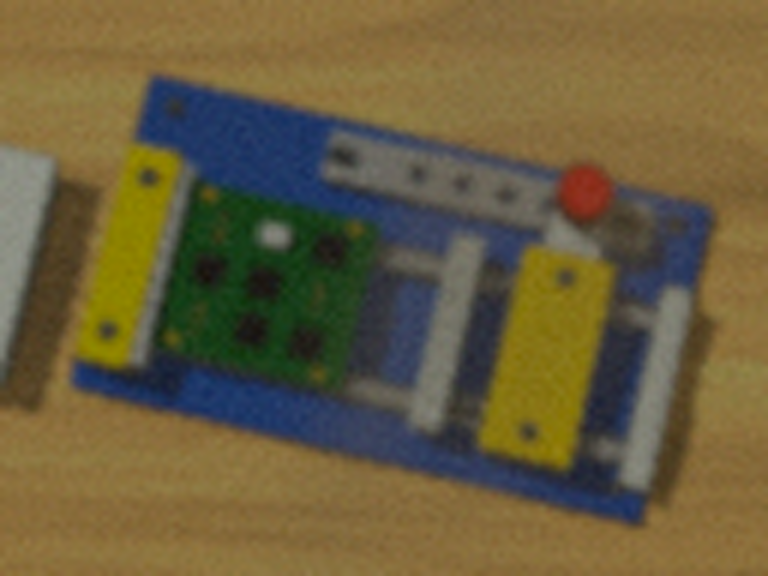

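```bash
cat > h.py <<'E'
from rig import ctrl
import numpy as np
from scipy.optimize import least_squares
def proj(m,P):
    T=np.linalg.inv(m["world_from_camera"]);c=P@T[:3,:3].T+T[:3,3]
    return np.c_[m["fx"]*c[:,0]/c[:,2]+m["cx"],m["fy"]*c[:,1]/c[:,2]+m["cy"]]
def world(p,H):
    H=np.atleast_2d(H)/1000;c,s=np.cos(p[2]),np.sin(p[2])
    return np.c_[p[0]+c*H[:,0]-s*H[:,1],p[1]+s*H[:,0]+c*H[:,1],H[:,2]]
E
python3 - <<'E'
from h import *
m=ctrl.camera_model("top")
H=np.array([[88,130,11],[88,-130,11],[-58,-130,11],[-58,130,11],[68,-74,83],[45,-54,55],[45,-94,55],[-45,-94,55],[-45,-54,55]],float)
mv=np.array([0,0,0,0,1,1,1,1,1])
px=np.array([[152,75],[712,208],[642,524],[72,390],[585,190],[524,248],[617,262],[570,468],[480,450]],float)
uv=(px+.5)/6-.5+[185,170]
def f(p):
    h=H.copy();h[:,1]+=mv*p[3]*1000
    return (proj(m,world(p,h))-uv).ravel()
r=least_squares(f,[.35,.05,-.2,0]);print(r.x);print(r.fun.reshape(-1,2).round(2))
c,s=np.cos(r.x[2]),np.sin(r.x[2])
for n,h in dict(knob=[68,-74+1000*r.x[3],83],back=[0,-94+1000*r.x[3],52],jaw=[0,100,41]).items():print(n,world(r.x,h))
from scipy.spatial.transform import Rotation as R
o=ctrl.observe();print(R.from_rotvec(o["tcp_rot"]).as_matrix().round(3),o["finger_gap"])
E
```

```text
[ 0.48582319  0.02951403 -0.21262979  0.00153532]
[[-0.35  0.06]
 [ 0.59 -0.42]
 [ 0.33  0.37]
 [-0.61  0.11]
 [ 0.09  0.25]
 [ 0.3  -0.72]
 [-0.04  0.45]
 [ 0.01  0.22]
 [-0.32 -0.38]]
knob [[ 0.53699947 -0.05566882  0.083     ]]
back [[ 0.46631025 -0.06086828  0.052     ]]
jaw [[0.5069263  0.12726197 0.041     ]]
[[ 0.942  0.335 -0.   ]
 [ 0.335 -0.942  0.002]
 [ 0.    -0.002 -1.   ]] 0.9980127297015795
```
Good. Yaw -0.213. y range assumption symmetric OK (residuals <0.7px =1.7mm).

The holder pose fits to under 0.8 px. The knob is at (0.537, -0.056), and the yaw is -0.213. I'll turn the tool so it closes along the slide, then move over the knob.

Units first: shifts go in units of 50 mm and turns go in units of 0.05 rad. So 0.139 rad is 2.78.

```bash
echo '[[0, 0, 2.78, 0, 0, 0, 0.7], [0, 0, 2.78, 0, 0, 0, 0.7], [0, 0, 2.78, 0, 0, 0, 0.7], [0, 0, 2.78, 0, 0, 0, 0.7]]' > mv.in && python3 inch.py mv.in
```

```text
refused: ROWS must be an object with the rows under "rows". Nothing was moved.
```

Refused on format, not on reach. It needs an object with the rows under "rows".

```bash
echo '{"rows": [[0, 0, 2.78, 0, 0, 0, 0.7], [0, 0, 2.78, 0, 0, 0, 0.7], [0, 0, 2.78, 0, 0, 0, 0.7], [0, 0, 2.78, 0, 0, 0, 0.7]]}' > mv.in && python3 inch.py mv.in
echo '{"rows": [[0, 0, 0, 0.39, -0.91, 0, 0.7], [0, 0, 0, 0.39, -0.91, 0, 0.7], [0, 0, 0, 0.39, -0.91, 0, 0.7], [0, 0, 0, 0.39, -0.91, 0, 0.7], [0, 0, 0, 0.39, -0.91, 0, 0.7], [0, 0, 0, 0.39, -0.91, 0, 0.7], [0, 0, 0, 0.39, -0.91, 0, 0.7], [0, 0, 0, 0.39, -0.91, 0, 0.7]]}' > mv.in && python3 inch.py mv.in
```

```text
clock: 0.5
tcp_pos: [0.1926, -0.5413, 0.2048]
tcp_rot: [-3.121, 0.345, 0.001]
force: [0.6, 0.2, -1.0]
finger_gap: 0.716
finger_force: 0.0
clock: 1.3
tcp_pos: [0.4231, -0.2172, 0.2052]
tcp_rot: [-3.123, 0.336, 0.0]
force: [0.6, 0.1, 0.6]
finger_gap: 0.698
finger_force: 0.0
```

```bash
cat > rel.py <<'E'
from h import *
from scipy.spatial.transform import Rotation as R
o=ctrl.observe();M=R.from_rotvec(o["tcp_rot"]).as_matrix()
p=np.array([0.48582,0.02951,-0.21263]);c,s=np.cos(p[2]),np.sin(p[2])
Q=np.array([[c,s,0],[-s,c,0],[0,0,1]])
t=(Q@(o["tcp_pos"]-[p[0],p[1],0]))*1000
print("t",o["clock"],"tcp holder mm",t.round(1),"F holder",(Q@o["force"]).round(1),"gap",round(o["finger_gap"],3),"grip",round(o["finger_force"],1))
print("tool axes in holder\n",(Q@M).round(3))
E
python3 rel.py
```

```text
t 1.3 tcp holder mm [  -9.3 -254.4  205.2] F holder [0.5 0.2 0.6] gap 0.698 grip 0.0
tool axes in holder
 [[ 1.    -0.002 -0.   ]
 [-0.002 -1.     0.   ]
 [-0.    -0.    -1.   ]]
```

Converted, -0.0454 m is -0.908, 0.035 m is 0.7.

```bash
echo '{"rows": [[0, 0, 0, 0.386, -0.908, 0, 0.7], [0, 0, 0, 0.386, -0.908, 0, 0.7], [0, 0, 0, 0.386, -0.908, 0, 0.7], [0, 0, 0, 0.386, -0.908, 0, 0.7], [0, 0, 0, 0, 0, 0.6, 0.7], [0, 0, 0, 0, 0, 0.7, 0.7], [0, 0, 0, 0, 0, 0, 0.7], [0, 0, 0, 0, 0, 0, 0.7]]}' > mv.in && python3 inch.py mv.in; python3 rel.py; python3 - <<'E'
from h import *
import cv2
m=ctrl.camera_model("wrist");im=ctrl.camera("wrist");cv2.imwrite("pics/w1.png",im[...,::-1])
p=np.array([0.48582,0.02951,-0.21263]);print(proj(m,world(p,[[68,-72.5,83],[68,-24,26],[0,-92.5,55],[0,100,55]])).round(0))
E
```

```text
clock: 2.1
tcp_pos: [0.5357, -0.058, 0.1399]
tcp_rot: [-3.123, 0.336, 0.004]
force: [-0.4, -0.7, -0.5]
finger_gap: 0.699
finger_force: 0.0
t 2.1 tcp holder mm [ 67.3 -75.  139.9] F holder [-0.2 -0.8 -0.5] gap 0.699 grip 0.0
tool axes in holder
 [[ 1.    -0.002 -0.003]
 [-0.002 -1.     0.   ]
 [-0.003 -0.    -1.   ]]
[[255. 209.]
 [206. 190.]
 [277. 268.]
 [ 72. 268.]]
```

View pics/w1.png

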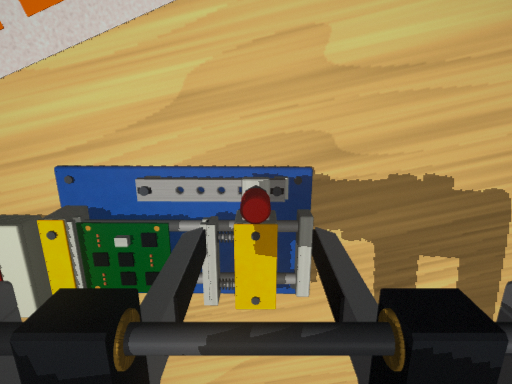

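The knob top is at about (257,208), against a predicted (255,209), so the fit agrees. The index holes are at about (180,190), (200,190) and (222,190). The middle hole was predicted at (206,190), so the bar sits roughly 5 mm towards +y, which puts the right hole near joint 55. Next I descend and grip.

Converted, 0.03 m is 0.6, 0.016 m is 0.32.

```bash
echo '{"rows": [[0, 0, 0, 0.014, -0.04, 0.6, 0.7], [0, 0, 0, 0, 0, 0.6, 0.7], [0, 0, 0, 0, 0, 0.32, 0.7], [0, 0, 0, 0, 0, 0, 0.4], [0, 0, 0, 0, 0, 0, 0.0], [0, 0, 0, 0, 0, 0, 0.0], [0, 0, 0, 0, 0, 0, 0.0], [0, 0, 0, 0, 0, 0, 0.0]]}' > mv.in && python3 inch.py mv.in 30; python3 rel.py; python3 - <<'E'
from h import *
m=ctrl.camera_model("wrist");M=m["world_from_camera"];print(M.round(3))
E
```

```text
clock: 2.95
tcp_pos: [0.5386, -0.0567, 0.0657]
tcp_rot: [3.123, -0.336, 0.004]
force: [0.4, 0.1, 0.7]
finger_gap: 0.311
finger_force: 0.0
t 2.95 tcp holder mm [ 69.8 -73.1  65.7] F holder [0.4 0.2 0.7] gap 0.311 grip 0.0
tool axes in holder
 [[ 1.    -0.002  0.002]
 [-0.002 -1.    -0.   ]
 [ 0.002  0.    -1.   ]]
[[-0.212 -0.937 -0.278  0.619]
 [-0.977  0.204  0.06  -0.074]
 [ 0.001  0.284 -0.959  0.244]
 [ 0.     0.     0.     1.   ]]
```

```bash
echo '{"rows": [[0, 0, 0, 0, 0, 0, 0.0], [0, 0, 0, 0, 0, 0, 0.0], [0, 0, 0, 0, 0, 0, 0.0], [0, 0, 0, 0, 0, 0, 0.0]]}' > mv.in && python3 inch.py mv.in 30; python3 rel.py
```

```text
clock: 3.35
tcp_pos: [0.5386, -0.056, 0.0654]
tcp_rot: [-3.123, 0.336, -0.003]
force: [-0.3, 2.9, 5.4]
finger_gap: 0.257
finger_force: 30.0
t 3.35 tcp holder mm [ 69.6 -72.5  65.4] F holder [-0.9  2.8  5.4] gap 0.257 grip 30.0
tool axes in holder
 [[ 1.    -0.002  0.002]
 [-0.002 -1.     0.001]
 [ 0.002 -0.001 -1.   ]]
```

Converted, -0.002 m is -0.04, -0.001 m is -0.02.

```bash
echo '{"rows": [[0, 0, 0, 0, 0, -0.04, 0.0], [0, 0, 0, 0, 0, -0.04, 0.0], [0, 0, 0, 0, 0, -0.04, 0.0], [0, 0, 0, 0, 0, -0.04, 0.0], [0, 0, 0, 0, 0, -0.02, 0.0], [0, 0, 0, 0, 0, 0, 0.0]]}' > mv.in && python3 inch.py mv.in; python3 rel.py
```

```text
clock: 3.95
tcp_pos: [0.5383, -0.056, 0.0721]
tcp_rot: [-3.123, 0.336, -0.002]
force: [6.8, 2.1, -8.9]
finger_gap: 0.255
finger_force: 30.0
t 3.95 tcp holder mm [ 69.3 -72.5  72.1] F holder [ 6.2  3.5 -8.9] gap 0.255 grip 30.0
tool axes in holder
 [[ 1.    -0.002  0.001]
 [-0.002 -1.     0.001]
 [ 0.001 -0.001 -1.   ]]
```

Converted, -0.001 m is -0.02.

```bash
echo '{"rows": [[0, 0, 0, 0, 0, -0.02, 0.0], [0, 0, 0, 0, 0, -0.02, 0.0], [0, 0, 0, 0, 0, 0, 0.0]]}' > mv.in && python3 inch.py mv.in; python3 rel.py;  python3 - <<'E'
from h import *
import cv2
im=ctrl.camera("side");cv2.imwrite("pics/s1.png",cv2.resize(im[170:266,210:338,::-1],None,fx=6,fy=6,interpolation=cv2.INTER_CUBIC))
E
```

```text
clock: 4.25
tcp_pos: [0.5383, -0.056, 0.0739]
tcp_rot: [-3.123, 0.336, -0.002]
force: [7.6, 1.6, -10.2]
finger_gap: 0.26
finger_force: 30.0
t 4.25 tcp holder mm [ 69.4 -72.5  73.9] F holder [  7.    3.2 -10.2] gap 0.26 grip 30.0
tool axes in holder
 [[ 1.    -0.002  0.001]
 [-0.002 -1.     0.001]
 [ 0.001 -0.001 -1.   ]]
```

View pics/s1.png

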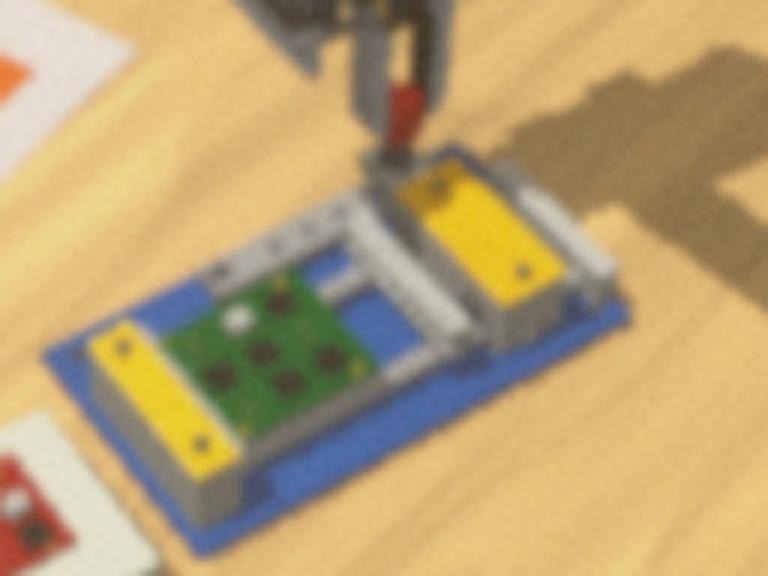

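The knob is gripped, at about (405,115) in this crop, and has been lifted about 8.5 mm. Now I slide.

Converted, -0.003 m is -0.06, -0.002 m is -0.04.

```bash
echo '{"rows": [[0, 0, 0, 0, -0.04, 0, 0.0], [0, 0, 0, 0, -0.04, 0, 0.0], [0, 0, 0, 0, -0.06, 0, 0.0], [0, 0, 0, 0, -0.06, 0, 0.0], [0, 0, 0, 0, -0.06, 0, 0.0], [0, 0, 0, 0, -0.06, 0, 0.0]]}' > mv.in && python3 inch.py mv.in; python3 rel.py
```

```text
clock: 4.9
tcp_pos: [0.5411, -0.0436, 0.0738]
tcp_rot: [3.119, -0.335, 0.001]
force: [5.4, -6.1, -9.1]
finger_gap: 0.257
finger_force: 30.0
t 4.9 tcp holder mm [ 69.4 -59.8  73.8] F holder [ 6.6 -4.8 -9.1] gap 0.257 grip 30.0
tool axes in holder
 [[ 1.    -0.001  0.001]
 [-0.001 -1.    -0.005]
 [ 0.001  0.005 -1.   ]]
```

Converted, -0.002 m is -0.04.

```bash
echo '{"rows": [[0, 0, 0, 0, -0.04, 0, 0.0], [0, 0, 0, 0, -0.04, 0, 0.0]]}' > mv.in && python3 inch.py mv.in; python3 rel.py;echo '{"rows": [[0, 0, 0, 0, -0.02, 0, 0.0], [0, 0, 0, 0, -0.02, 0, 0.0]]}' > mv.in && python3 inch.py mv.in; python3 rel.py
```

```text
clock: 5.1
tcp_pos: [0.542, -0.0396, 0.0738]
tcp_rot: [3.119, -0.335, 0.001]
force: [5.1, -6.7, -8.9]
finger_gap: 0.254
finger_force: 30.0
t 5.1 tcp holder mm [ 69.5 -55.7  73.8] F holder [ 6.3 -5.5 -8.9] gap 0.254 grip 30.0
tool axes in holder
 [[ 1.    -0.001  0.001]
 [-0.001 -1.    -0.005]
 [ 0.001  0.005 -1.   ]]
clock: 5.3
tcp_pos: [0.5424, -0.0377, 0.0738]
tcp_rot: [3.119, -0.335, 0.001]
force: [5.1, -6.3, -9.2]
finger_gap: 0.254
finger_force: 30.0
t 5.3 tcp holder mm [ 69.5 -53.7  73.8] F holder [ 6.3 -5.1 -9.2] gap 0.254 grip 30.0
tool axes in holder
 [[ 1.    -0.001  0.001]
 [-0.001 -1.    -0.005]
 [ 0.001  0.005 -1.   ]]
```

Now j is about 20, and the pin is clear and sliding freely. Continuing to about 38, and then slowly to 45.

Converted, -0.003 m is -0.06, -0.002 m is -0.04.

```bash
echo '{"rows": [[0, 0, 0, 0, -0.04, 0, 0.0], [0, 0, 0, 0, -0.06, 0, 0.0], [0, 0, 0, 0, -0.06, 0, 0.0], [0, 0, 0, 0, -0.06, 0, 0.0], [0, 0, 0, 0, -0.06, 0, 0.0], [0, 0, 0, 0, -0.04, 0, 0.0], [0, 0, 0, 0, -0.02, 0, 0.0]]}' > mv.in && python3 inch.py mv.in; python3 rel.py;echo '{"rows": [[0, 0, 0, 0, -0.02, 0, 0.0], [0, 0, 0, 0, -0.02, 0, 0.0], [0, 0, 0, 0, -0.02, 0, 0.0], [0, 0, 0, 0, -0.02, 0, 0.0], [0, 0, 0, 0, -0.02, 0, 0.0], [0, 0, 0, 0, -0.02, 0, 0.0], [0, 0, 0, 0, -0.02, 0, 0.0], [0, 0, 0, 0, -0.02, 0, 0.0]]}' > mv.in && python3 inch.py mv.in; python3 rel.py
```

```text
clock: 6.0
tcp_pos: [0.5461, -0.021, 0.0737]
tcp_rot: [3.119, -0.335, 0.001]
force: [5.3, -6.8, -8.6]
finger_gap: 0.256
finger_force: 30.0
t 6.0 tcp holder mm [ 69.6 -36.7  73.7] F holder [ 6.6 -5.5 -8.6] gap 0.256 grip 30.0
tool axes in holder
 [[ 1.    -0.001  0.001]
 [-0.001 -1.    -0.005]
 [ 0.001  0.005 -1.   ]]
clock: 6.8
tcp_pos: [0.5477, -0.0139, 0.0737]
tcp_rot: [3.118, -0.335, 0.001]
force: [4.9, -7.8, -9.5]
finger_gap: 0.257
finger_force: 30.0
t 6.8 tcp holder mm [ 69.6 -29.3  73.7] F holder [ 6.4 -6.6 -9.5] gap 0.257 grip 30.0
tool axes in holder
 [[ 1.    -0.001  0.001]
 [-0.001 -1.    -0.006]
 [ 0.001  0.006 -1.   ]]
```

Converted, 0.001 m is 0.02.

```bash
echo '{"rows": [[0, 0, 0, 0, 0, 0.02, 0.0], [0, 0, 0, 0, 0.02, 0.02, 0.0], [0, 0, 0, 0, 0, 0.02, 0.0], [0, 0, 0, 0, 0, 0, 0.0]]}' > mv.in && python3 inch.py mv.in; python3 rel.py; echo '{"rows": [[0, 0, 0, 0, 0, 0, 0.5], [0, 0, 0, 0, 0, 0, 0.5], [0, 0, 0, 0, 0, 0, 0.5], [0, 0, 0, 0, 0, 0, 0.5]]}' > mv.in && python3 inch.py mv.in; python3 rel.py
```

```text
clock: 7.2
tcp_pos: [0.5478, -0.0138, 0.0724]
tcp_rot: [3.12, -0.335, 0.002]
force: [2.4, -5.1, -3.1]
finger_gap: 0.257
finger_force: 30.0
t 7.2 tcp holder mm [ 69.8 -29.2  72.4] F holder [ 3.4 -4.4 -3.1] gap 0.257 grip 30.0
tool axes in holder
 [[ 1.    -0.001  0.001]
 [-0.001 -1.    -0.004]
 [ 0.001  0.004 -1.   ]]
clock: 7.6
tcp_pos: [0.547, -0.0111, 0.0723]
tcp_rot: [-3.123, 0.335, 0.001]
force: [0.2, -0.4, -0.7]
finger_gap: 0.494
finger_force: 0.0
t 7.6 tcp holder mm [ 68.4 -26.8  72.3] F holder [ 0.3 -0.4 -0.7] gap 0.494 grip 0.0
tool axes in holder
 [[ 1.    -0.001 -0.001]
 [-0.001 -1.     0.   ]
 [-0.001 -0.    -1.   ]]
```

Converted, -0.034 m is -0.68, 0.025 m is 0.5.

```bash
echo '{"rows": [[0, 0, 0, 0, 0, -0.4, 0.5], [0, 0, 0, 0, 0, -0.34, 0.5], [0, 0, 0, -0.68, 0.5, 0, 0.2], [0, 0, 0, -0.68, 0.5, 0, 0.0], [0, 0, 0, 0, 0, 0, 0.0], [0, 0, 0, 0, 0, 0, 0.0]]}' > mv.in && python3 inch.py mv.in; python3 rel.py; python3 - <<'E'
from h import *
import cv2
m=ctrl.camera_model("wrist");im=ctrl.camera("wrist");cv2.imwrite("pics/w2.png",im[...,::-1])
p=np.array([0.48582,0.02951,-0.21263]);print(proj(m,world(p,[[68,-4,26],[68,-24,26],[68,-44,26],[68,-29,90],[0,-49.5,55],[0,100,55]])).round(0))
E
```

```text
clock: 8.2
tcp_pos: [0.47, -0.0458, 0.1095]
tcp_rot: [-3.123, 0.337, -0.001]
force: [1.4, 0.3, 0.1]
finger_gap: 0.197
finger_force: 0.0
t 8.2 tcp holder mm [  0.5 -76.9 109.5] F holder [1.3 0.6 0.1] gap 0.197 grip 0.0
tool axes in holder
 [[ 1.    -0.003  0.   ]
 [-0.003 -1.     0.   ]
 [ 0.    -0.    -1.   ]]
[[168. 121.]
 [193. 121.]
 [218. 121.]
 [180. 127.]
 [224. 212.]
 [ 33. 212.]]
```

View pics/w2.png

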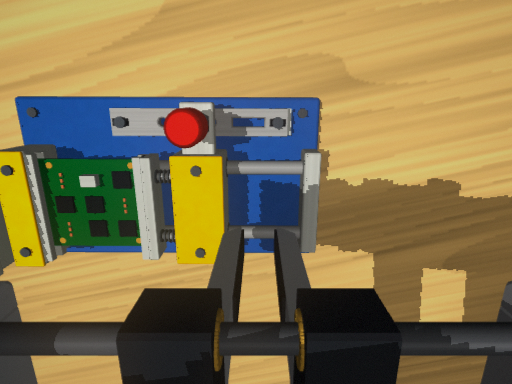

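The knob is at (185,127) and the cap's rear edge at x≈226, so j is about 43-44. The face sits against the board, and the board is flat. Closing the fingers and lowering them behind the carriage.

```bash
echo '{"rows": [[0, 0, 0, 0, 0.06, 0, 0.0], [0, 0, 0, 0, 0, 0, 0.0], [0, 0, 0, 0, 0, 0, 0.0], [0, 0, 0, 0, 0, 0.5, 0.0], [0, 0, 0, 0, 0, 0.5, 0.0], [0, 0, 0, 0, 0, 0.3, 0.0], [0, 0, 0, 0, 0, 0, 0.0]]}' > mv.in && python3 inch.py mv.in; python3 rel.py; echo '{"rows": [[0, 0, 0, 0, -0.06, 0, 0.0], [0, 0, 0, 0, -0.06, 0, 0.0], [0, 0, 0, 0, -0.06, 0, 0.0]]}' > mv.in && python3 inch.py mv.in; python3 rel.py
```

```text
clock: 8.95
tcp_pos: [0.4677, -0.0479, 0.0421]
tcp_rot: [-3.123, 0.335, 0.009]
force: [0.0, -0.7, -0.6]
finger_gap: 0.0
finger_force: 0.0
t 8.95 tcp holder mm [ -1.4 -79.5  42.1] F holder [ 0.2 -0.7 -0.6] gap 0.0 grip 0.0
tool axes in holder
 [[ 1.    -0.001 -0.006]
 [-0.001 -1.     0.   ]
 [-0.006 -0.    -1.   ]]
clock: 9.25
tcp_pos: [0.4729, -0.0399, 0.0456]
tcp_rot: [3.123, -0.335, 0.004]
force: [0.5, 0.8, 0.9]
finger_gap: 0.005
finger_force: 0.0
t 9.25 tcp holder mm [  2.  -70.6  45.6] F holder [0.4 0.9 0.9] gap 0.005 grip 0.0
tool axes in holder
 [[ 1.    -0.001  0.003]
 [-0.001 -1.    -0.   ]
 [ 0.003  0.    -1.   ]]
```

Converted, -0.002 m is -0.04, -0.001 m is -0.02.

```bash
echo '{"rows": [[0, 0, 0, 0, -0.04, 0, 0.0], [0, 0, 0, 0, -0.04, 0, 0.0], [0, 0, 0, 0, -0.02, 0, 0.0]]}' > mv.in && python3 inch.py mv.in; python3 rel.py|head -1; for i in 1; do echo '{"rows": [[0, 0, 0, 0, -0.02, 0, 0.0], [0, 0, 0, 0, -0.02, 0, 0.0]]}' > mv.in && python3 inch.py mv.in>/dev/null; python3 rel.py|head -1;echo '{"rows": [[0, 0, 0, 0, -0.02, 0, 0.0], [0, 0, 0, 0, -0.02, 0, 0.0]]}' > mv.in && python3 inch.py mv.in>/dev/null; python3 rel.py|head -1; done
```

```text
clock: 9.55
tcp_pos: [0.4729, -0.0349, 0.0447]
tcp_rot: [3.124, -0.335, 0.001]
force: [0.3, 0.5, 0.3]
finger_gap: 0.004
finger_force: 0.0
t 9.55 tcp holder mm [  1.  -65.7  44.7] F holder [0.2 0.5 0.3] gap 0.004 grip 0.0
t 9.75 tcp holder mm [  0.8 -63.9  44.5] F holder [-0.6  0.7 -0.3] gap 0.002 grip 0.0
t 9.95 tcp holder mm [  0.8 -61.9  44.4] F holder [ 0.1  0.6 -0. ] gap 0.003 grip 0.0
```

Converted, -0.001 m is -0.02.

```bash
echo '{"rows": [[0, 0, 0, 0, -0.02, 0, 0.0], [0, 0, 0, 0, -0.02, 0, 0.0]]}' > mv.in && python3 inch.py mv.in>/dev/null; python3 rel.py|head -1;echo '{"rows": [[0, 0, 0, 0, -0.02, 0, 0.0], [0, 0, 0, 0, -0.02, 0, 0.0]]}' > mv.in && python3 inch.py mv.in>/dev/null; python3 rel.py|head -1;echo '{"rows": [[0, 0, 0, 0, -0.02, 0, 0.0]]}' > mv.in && python3 inch.py mv.in>/dev/null; python3 rel.py|head -1;echo '{"rows": [[0, 0, 0, 0, -0.02, 0, 0.0]]}' > mv.in && python3 inch.py mv.in>/dev/null; python3 rel.py|head -1
```

```text
t 10.15 tcp holder mm [  0.8 -59.8  44.4] F holder [-0.9 -0.2  1. ] gap 0.007 grip 0.0
t 10.35 tcp holder mm [  0.9 -59.   44.5] F holder [-0.9 -5.3  0.6] gap 0.008 grip 2.5
t 10.45 tcp holder mm [  0.9 -58.8  44.5] F holder [-0.7 -8.5  0.5] gap 0.006 grip 3.4
t 10.55 tcp holder mm [  0.9 -58.6  44.6] F holder [ -1.1 -11.3   0.3] gap 0.004 grip 4.4
```

```bash
echo '{"rows": [[0, 0, 0, 0, -0.02, 0, 0.0]]}' > mv.in && python3 inch.py mv.in>/dev/null; python3 rel.py|head -1;echo '{"rows": [[0, 0, 0, 0, -0.01, 0, 0.0], [0, 0, 0, 0, -0.01, 0, 0.0]]}' > mv.in && python3 inch.py mv.in>/dev/null; python3 rel.py|head -1;echo '{"rows": [[0, 0, 0, 0, -0.01, 0, 0.0], [0, 0, 0, 0, 0, 0, 0.0]]}' > mv.in && python3 inch.py mv.in>/dev/null; python3 rel.py|head -1
```

```text
t 10.65 tcp holder mm [  0.9 -58.   44.6] F holder [-1.5 -9.9  0.5] gap 0.009 grip 3.8
t 10.85 tcp holder mm [  0.9 -57.2  44.6] F holder [ -1.1 -11.6   1.1] gap 0.006 grip 4.7
t 11.05 tcp holder mm [  0.9 -56.7  44.6] F holder [ -0.8 -10.7   1. ] gap 0.004 grip 4.5
```

The carriage slides at about 11 N, with an arm stiffness of about 3 N/mm. I'll go on in small batches and watch for a force rise with no motion.

Converted, -0.0005 m is -0.01.

```bash
echo '{"rows": [[0, 0, 0, 0, -0.01, 0, 0.0], [0, 0, 0, 0, -0.01, 0, 0.0], [0, 0, 0, 0, -0.01, 0, 0.0], [0, 0, 0, 0, -0.01, 0, 0.0]]}' > mv.in && python3 inch.py mv.in>/dev/null; python3 rel.py|head -1;echo '{"rows": [[0, 0, 0, 0, -0.01, 0, 0.0], [0, 0, 0, 0, -0.01, 0, 0.0]]}' > mv.in && python3 inch.py mv.in>/dev/null; python3 rel.py|head -1
```

```text
t 11.45 tcp holder mm [  0.9 -54.9  44.6] F holder [ -2.3 -12.8   1.9] gap 0.005 grip 5.0
t 11.65 tcp holder mm [  0.9 -53.9  44.6] F holder [ -1.4 -11.4   0.9] gap 0.008 grip 4.5
```

Converted, -0.0005 m is -0.01.

```bash
echo '{"rows": [[0, 0, 0, 0, -0.01, 0, 0.0], [0, 0, 0, 0, -0.01, 0, 0.0]]}' > mv.in && python3 inch.py mv.in>/dev/null; python3 rel.py|head -1;echo '{"rows": [[0, 0, 0, 0, -0.01, 0, 0.0], [0, 0, 0, 0, -0.01, 0, 0.0]]}' > mv.in && python3 inch.py mv.in>/dev/null; python3 rel.py|head -1
```

```text
t 11.85 tcp holder mm [  1.  -52.9  44.6] F holder [ -0.8 -11.7   1.7] gap 0.004 grip 4.9
t 12.05 tcp holder mm [  1.  -52.   44.6] F holder [ -0.6 -12.    1.4] gap 0.001 grip 4.9
```

Converted, -0.0005 m is -0.01.

```bash
echo '{"rows": [[0, 0, 0, 0, -0.01, 0, 0.0], [0, 0, 0, 0, -0.01, 0, 0.0]]}' > mv.in && python3 inch.py mv.in>/dev/null; python3 rel.py|head -1;echo '{"rows": [[0, 0, 0, 0, -0.01, 0, 0.0], [0, 0, 0, 0, -0.01, 0, 0.0]]}' > mv.in && python3 inch.py mv.in>/dev/null; python3 rel.py|head -1
```

```text
t 12.25 tcp holder mm [  0.9 -51.2  44.6] F holder [ -0.8 -12.5   2.6] gap 0.008 grip 5.3
t 12.45 tcp holder mm [  1.  -50.4  44.6] F holder [ -0.4 -14.7   1.4] gap 0.008 grip 5.5
```

```bash
echo '{"rows": [[0, 0, 0, 0, -0.01, 0, 0.0], [0, 0, 0, 0, -0.01, 0, 0.0]]}' > mv.in && python3 inch.py mv.in>/dev/null; python3 rel.py|head -1
```

```text
t 12.65 tcp holder mm [  1.  -49.2  44.6] F holder [ -0.2 -12.6   1.5] gap 0.005 grip 5.2
```

```bash
echo '{"rows": [[0, 0, 0, 0, -0.01, 0, 0.0], [0, 0, 0, 0, -0.01, 0, 0.0]]}' > mv.in && python3 inch.py mv.in>/dev/null; python3 rel.py|head -1
```

```text
t 12.85 tcp holder mm [  1.1 -47.1  45.2] F holder [-2.9 -9.4  5.8] gap 0.003 grip 5.3
```

Converted, -0.0005 m is -0.01.

```bash
echo '{"rows": [[0, 0, 0, 0, -0.01, 0, 0.0], [0, 0, 0, 0, -0.01, 0, 0.0]]}' > mv.in && python3 inch.py mv.in>/dev/null; python3 rel.py|head -1
```

```text
t 13.05 tcp holder mm [  1.1 -46.2  45.2] F holder [ -1.7 -10.4   5.5] gap 0.008 grip 5.8
```

```bash
python3 - <<'E'
from h import *
import cv2
m=ctrl.camera_model("side");im=ctrl.camera("side")
a=cv2.resize(im[170:250,220:330,::-1],None,fx=7,fy=7,interpolation=cv2.INTER_CUBIC);cv2.imwrite("pics/s2.png",a)
p=np.array([0.48582,0.02951,-0.21263])
for j in(53,56,59):
  for z in(83,90):print(j,z,((proj(m,world(p,[[68,-74+j,z],[68,-74+j,z-23]]))-[220,170])*7+3).round(0).tolist())
  print("cap",((proj(m,world(p,[[45,-54+j,55],[-45,-54+j,55],[-45,-94+j,55]]))-[220,170])*7+3).round(0).tolist())
E
```

```text
53 83 [[293.0, 175.0], [292.0, 212.0]]
53 90 [[293.0, 163.0], [292.0, 201.0]]
cap [[284.0, 273.0], [413.0, 411.0], [491.0, 368.0]]
56 83 [[287.0, 178.0], [286.0, 215.0]]
56 90 [[287.0, 166.0], [286.0, 204.0]]
cap [[278.0, 276.0], [407.0, 414.0], [486.0, 371.0]]
59 83 [[281.0, 181.0], [280.0, 218.0]]
59 90 [[281.0, 169.0], [280.0, 207.0]]
cap [[272.0, 279.0], [401.0, 418.0], [480.0, 374.0]]
```

View pics/s2.png

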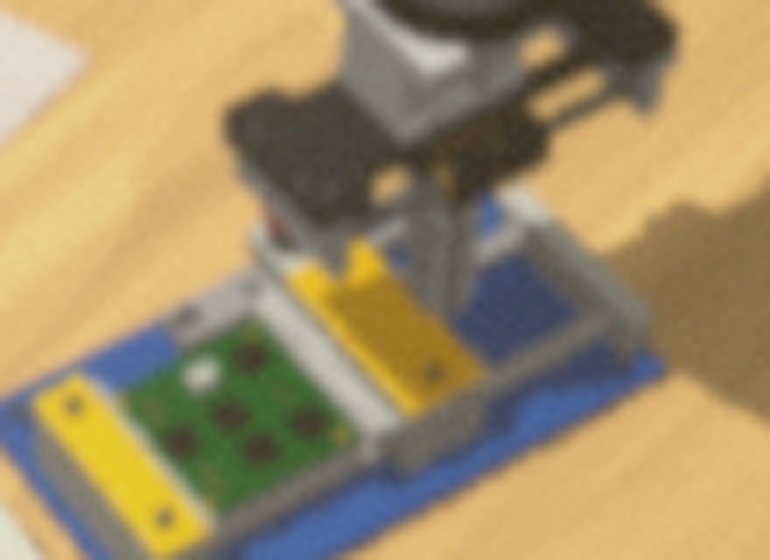

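The cap's near front corner is at (408,415), so j is about 56. The knob is mostly hidden behind the gripper, so I'll check the lock by feel.

```bash
echo '{"rows": [[0, 0, 0, 0, -0.01, 0, 0.0], [0, 0, 0, 0, -0.01, 0, 0.0]]}' > mv.in && python3 inch.py mv.in>/dev/null; python3 rel.py|head -1
```

```text
t 13.3 tcp holder mm [  1.1 -46.   45.2] F holder [ -2.8 -13.2   6.5] gap 0.005 grip 6.7
```

Converted, -0.0005 m is -0.01.

```bash
echo '{"rows": [[0, 0, 0, 0, -0.01, 0, 0.0], [0, 0, 0, 0, -0.01, 0, 0.0]]}' > mv.in && python3 inch.py mv.in>/dev/null; python3 rel.py|head -1
```

```text
t 13.5 tcp holder mm [  1.1 -45.8  45.3] F holder [ -2.2 -15.8   6.5] gap 0.003 grip 7.7
```

No motion at 15.8 N, so it is probably locked. I'll back off, lift and look at the knob height.

```bash
echo '{"rows": [[0, 0, 0, 0, 0.08, 0, 0.0], [0, 0, 0, 0, 0.16, 0, 0.0], [0, 0, 0, 0, 0.2, 0, 0.0], [0, 0, 0, 0, 0.2, -0.4, 0.0], [0, 0, 0, 0, 0.6, -0.8, 0.0], [0, 0, 0, 0, 0.8, -0.6, 0.0], [0, 0, 0, 0, 0.8, -0.6, 0.0], [0, 0, 0, 0, 0, 0, 0.0]]}' > mv.in && python3 inch.py mv.in; python3 - <<'E'
from h import *
import cv2
m=ctrl.camera_model("side");im=ctrl.camera("side")
w=cv2.resize(im[170:250,220:330,::-1],None,fx=7,fy=7,interpolation=cv2.INTER_CUBIC);cv2.imwrite("pics/s3.png",w)
cv2.imwrite("pics/w3.png",ctrl.camera("wrist")[...,::-1])
E
```

```text
clock: 14.3
tcp_pos: [0.4504, -0.1557, 0.1694]
tcp_rot: [3.117, -0.344, 0.015]
force: [-0.1, 0.4, 1.0]
finger_gap: 0.005
finger_force: 0.0
```

View pics/s3.png

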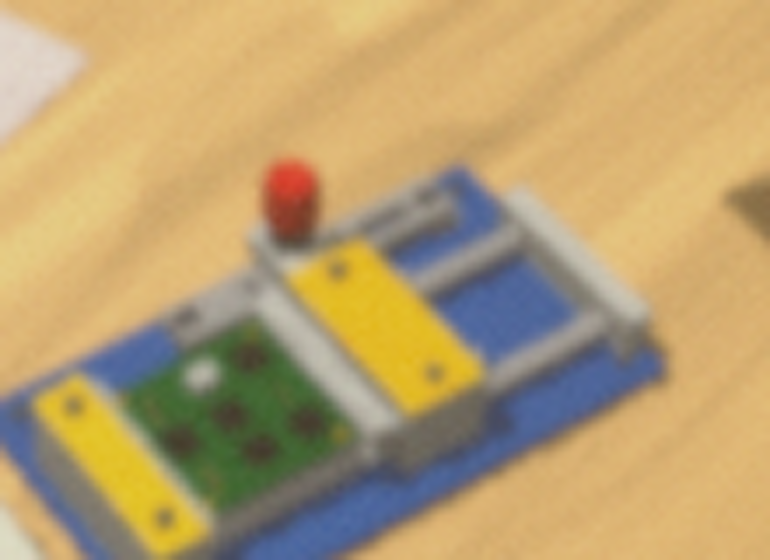

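The knob top is at (291,180). Home predicts (287,178) and raised predicts row 166, so the plunger is home. One hole is still visible beyond it, at (252,287), so this is the middle hole. The board lies flat against the fixed jaw and the robot is clear, so I'm handing in.

```bash
echo '{"rows": [[0, 0, 0, 0, 0, 0, 0.0], [0, 0, 0, 0, 0, 0, 0.0], [0, 0, 0, 0, 0, 0, 0.0]]}' > mv.in && python3 inch.py mv.in>/dev/null; python3 -c "
from rig import ctrl
print(ctrl.sign_off())"
```

```text
the job is handed in; nothing more can be done
None
```

I handed the job in after about 15 s of robot time. The last picture shows the plunger home in the green board's hole and the board flat against the fixed jaw; no verdict came back.

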